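# Tighten the analyser's window ring with the pin spanner

### The arm

A 7-joint arm with a two-finger parallel gripper is mounted at the origin on the work surface. World frame = base frame: x ahead of the robot, y to its left, z up, the work surface at z = 0. Lengths are in m, angles in rad, forces in N, time in s.
With the tool pointing down it reaches from about 0.4 to 0.9 m from the base axis. Payload 5.5 kg.
Tool frame: the origin (TCP) lies on the centre line of the jaws, within the pads' length; the fingertips stand arm.finger_overhang ahead of it and the grasp point (between the pads) lies 11 mm behind it (arm.finger_overhang is the distance from the TCP to the fingertips, in m); z points along the fingers, y is the direction in which the jaws open and shut (so a half turn about z gives the same grasp; the last joint's range is limited). The gripper opens to 85 mm and grips with 20 to 120 N. Pads are 22 mm wide; open, the fingers measure 114 mm over their backs; the gripper's body (76 mm by 85 mm) begins 54 mm behind the grasp point. The pads swing forward as they close: fully open they stand 13 mm farther back than shut.
Start: joints at [-0.895, 0.501, -0.427, 1.55, 0.221, 1.138, -0.21], TCP at [0.261, 0.595, 0.239] pointing down, gripper open.
Joint ranges: [-2.88, 2.88], [-0.31, 2.03], [-1.54, 1.56], [0.2, 2.42], [-1.41, 4.55], [0.19, 2.02], [-2.57, 2.57]. Speed limits (rad/s): [2.57, 2.57, 3.14, 3.14, 3.14, 3.14, 3.14].

### API

Orientations are given as a unit quaternion [w, x, y, z].
In Python, from cell import arm gives the robot as it stands.
- The arm moves only by the tool play_rows, never from a script. Its argument "increments" is text: rows parted by semicolons, each of 5 numbers parted by spaces: the shift along the tool's x, y, z each as a share of 40 mm, from -1 to 1, then the turn about the tool's z as a share of pi rad, from -1 to 1, then the opening, from -1 (shut) to 1 (fully open), so that 0 is half open. A call has 1 to 12 rows; each row shifts and turns the commanded pose from where the row before left it, along the tool's axes as they then stand; what a row does not reach is not made up. A row lasts 1/8 s, in which the tool goes at most 62.5 mm and 10.7 degrees, less where a joint would pass 70% of its speed; a pose out of reach is approached as far as the arm can. A call with a number of a shift or a turn outside -1 to 1 is refused whole. A call with a gripper value outside its range is refused whole. The fingers move at their own pace and stop on an object; "grip_force" is the grip in N (left out, the last holds). Time passes only in rows, so rows that do not move let the fingers close. It gives the time, the measured TCP pose, the force and the opening at its end, in the units of the state.
- arm.get_state(): the state, without advancing time (a new reading comes with each control period).
- arm.read_camera(name): name is "side" or "top"; returns a dict with "img" (384x512x3 uint8, red, green, blue), "intrinsics" (3x3 intrinsics, pixels), "rvec" (rotation vector, rad) and "tvec" (3), from world to camera coordinates, as OpenCV has them. Camera axes: x right, y down, z forward; pixel columns grow to the right and rows downward; lengths in m; the calibration is good to about 2 mm. A picture is of the moment at which its call begins. There is no depth.
- arm.finish_job(): hands the job in, once; it reports no verdict.
The state is a dict: "time": time; "joint_pos": joint angles; "dq": joint speeds; "joint_torque": joint torques, N m; "position": TCP position; "ee_rot": TCP orientation; "contact_force": force on the tool from outside, world axes, zero at the start; "ft_torque": the same for the moment, N m; "gripper_width": finger opening in m.
Only numpy, scipy, OpenCV 4.12 (cv2) and the standard library are available. Lean on these libraries where they do the work, as an engineer would, in place of code of your own. Each camera call takes 0.05 s, during which the arm holds its last target. There are 200 camera calls.

### The job

The retaining ring round the window of the gas analyser in the vice has only been run down by hand: take the two-pin spanner from its wooden block, put both of its pins into the two holes of the ring and then turn the ring clockwise with it until it is tight against its stop and the index line on the ring meets the one on the boss. Keep the spanner off the glass and your fingers off the ring. Then stand the spanner upright in the slot of its block again, pins down and head resting on the wood, and leave the other things on the bench where they are.

Things in the scene. Friction and masses are not known exactly. Their poses are not given: they have to be found in the camera images.
- spanner_grip (a point): Two-pin T-handle spanner (about 160 g), standing upright with its pins hanging in the slot of the block. This point is the centre of its black plastic grip, a bar 64 long (own x) x 20 wide (own y) x 24 high with flat sides and free all round. Own z points up, the pins are at the bottom. Below the grip: round steel neck 12 diameter, 26 long, then the steel head. Pin tips lie 53 mm below this point, the head's underside 46 mm below it.
- spanner_head (a point): Centre of the underside of the spanner's steel head (a flat bar 66 long in x, 24 wide in y, 8 thick), midway between the two pins and 46 mm below the centre of the grip. Each pin is 5 mm in diameter, projects 7 mm below the head and tapers to 3 mm at its tip.
- pin_a (a point): Centre of the tip of one pin, 25 mm from the middle along the spanner's own +x.
- pin_b (a point): Centre of the tip of the other pin, 25 mm from the middle along the spanner's own -x (pins 50 mm apart). The two ends are alike: either pin fits either hole.
- slot (a point): Beech block 110 (own x) x 60 (own y) x 28 high, fixed to the bench, with some short driver bits in it. This point is the centre of the mouth of its slot, level with the block's top; the slot runs along own x, 80 long, 13 wide, 16 deep. The spanner stands in it with both pins in the slot, its x along the slot (either way round) and its head resting on the block's top, so that spanner_head is level with this point; it may stand up to 6 mm along the slot from the middle.
- ring_face (a point): Steel retaining ring, outside diameter 66, inside 34, lying level in an aluminium boss (diameter 86) on top of the white analyser case, about 92 mm above the bench; it stands 2 mm proud of the boss. This point is the centre of its upper face; own z points up; own x is the line through its two holes. The holes are round, 8 mm in diameter, 8 mm deep, at 25 mm either side of this point along x. The frame turns with the ring.
- ring_hole (a point): Centre of the mouth of the hole on the ring's own +x side.
- ring (a joint): Turning of the ring, rad: 0 is tight against its stop, negative is slack (it starts at -1.25 to -0.75); grows as the ring is turned clockwise seen from above. At 0 the black line on the ring's face meets the one on the boss. It turns stiffly (about 0.25 N m, steady) and stays where it is left.
- analyser: Gas analyser: white case 180 (own x) x 118 (own y), top 78 mm above the bench, clamped in a blue bench vice 150 x 150 with jaws at +-y and a spindle to +y; fixed. Origin on the bench under the middle of the case; the ring's axis is 14 mm from it along own +x.
- window: Glass disc, diameter 34, inside the ring, its surface 5 mm below the ring's face.
- old_ring_mid (a point): Bystander: an old retaining ring (66 diameter, 8 high) in a grey plastic parts tray 130 x 100 x 28 high; this point is its centre.
- tray: Bystander: the grey parts tray, fixed to the bench. Origin under its middle.
- multimeter: Bystander: hand-held multimeter lying on the bench, 165 x 85 x 36. Origin under its middle.
- bottle: Bystander: white cleaner bottle, 60 diameter, 140 high. Origin under its middle.
- screwdriver: Bystander: screwdriver 190 long lying beyond the analyser, blue handle, origin under its middle.
There are look-alikes about, which are no part of the job. What is shaped like the part that bears spanner_grip but purple is not meant. Of the things shaped like the part that bears slot, the wooden one is meant.

How it is judged:
By the outcome, as a careful person would: the job done as asked, in the order asked, and still so for the second after the job is handed in, with the robot touching nothing.
It also fails if it takes over 48 s, if anything falls off the work surface, if the arm or the gripper's body presses on something with over 40 N, if the wrist force passes 120 N, or if a joint passes its speed limit or range.

## Working session

There is one attempt and no reset: what is moved stays moved. The work goes in short steps, Python scripts to look and compute and a tool call to move; the robot and the scene stay as the last step left them, time stands still between calls to the robot, and variables do not carry over. Pictures are saved under pics/ and viewed, about 8 in all and at most 12, crops included, and the job is handed in when it is done.

Besides the shell and the picture viewer there is one more tool, called after "Emit:" as name(argument=value, ...) on one line, values as JSON. play_rows: Moves the arm, as the interface text tells. Shift numbers are shares of 40 mm and turn numbers shares of pi rad, none past 1 either way. Its arguments: {"type":"object","properties":{"increments":{"type":"string"},"grip_force":{"type":"number"}},"required":["increments"]}

```bash
mkdir -p pics
cat > h.py <<'E'
import numpy as np, cv2
from cell import arm
def cam(n,save=None):
    c=arm.read_camera(n)
    if save: cv2.imwrite('pics/'+save,c['img'][:,:,::-1])
    return c
def ray(c,u,v,z):
    R=cv2.Rodrigues(np.array(c['rvec'],float))[0];t=np.array(c['tvec'],float).ravel()
    d=R.T@np.linalg.solve(np.array(c['intrinsics']),[u,v,1.]);o=-R.T@t
    return o+d*(z-o[2])/d[2]
def proj(c,P):
    return cv2.projectPoints(np.array(P,float).reshape(-1,3),np.array(c['rvec'],float),np.array(c['tvec'],float),np.array(c['intrinsics'],float),None)[0].reshape(-1,2)
E
python3 - <<'E'
from h import *
print(arm.get_state(), arm.finger_overhang)
for n in('top','side'):
    c=cam(n,n+'0.png'); print(n,c['intrinsics'],c['rvec'],c['tvec'])
    R=cv2.Rodrigues(np.array(c['rvec'],float))[0];print(-R.T@np.array(c['tvec']).ravel())
a=cv2.imread('pics/top0.png');b=cv2.imread('pics/side0.png')
cv2.imwrite('pics/t1.png',cv2.resize(a,(800,600),interpolation=cv2.INTER_CUBIC))
cv2.imwrite('pics/s1.png',cv2.resize(b,(800,600),interpolation=cv2.INTER_CUBIC))
E
```

```text
{'time': 0.0, 'joint_pos': array([-0.89482851,  0.5018611 , -0.4267977 ,  1.55145459,  0.22078483,
        1.13827033, -0.21028506]), 'dq': array([-2.02157469e-03,  4.30701524e-04,  1.68146599e-03,  1.33619412e-04,
       -1.10868991e-03,  2.49226590e-04,  5.14933763e-05]), 'joint_torque': array([ 3.58464746e-06, -5.69509006e+01, -5.81637472e+00, -2.80935574e+01,
        1.05940123e-02,  1.20429840e-02, -5.08195043e-06]), 'position': array([0.2605056 , 0.59477904, 0.23824967]), 'ee_rot': array([-2.43379373e-04,  2.04887526e-01,  9.78785043e-01, -9.38779150e-04]), 'contact_force': array([-0.50259309, -0.56320414, -0.35417545]), 'ft_torque': array([-0.03670782,  0.0195325 ,  0.01118948]), 'gripper_width': 0.08583161174427016} 0.008
top [[386.33709946   0.         251.91594788]
 [  0.         386.33709946 193.72823529]
 [  0.           0.           1.        ]] [ 2.12478369 -2.1330836   0.20156464] [0.04036135 0.577213   1.04300671]
[0.37884156 0.04570251 1.13006957]
side [[387.97065009   0.         260.64859176]
 [  0.         387.97065009 195.39440099]
 [  0.           0.           1.        ]] [ 2.11167686 -0.64755072  0.34878304] [-0.45680448  0.26971535  0.7414911 ]
[ 0.11749416 -0.6249069   0.65338522]
```

View pics/t1.png

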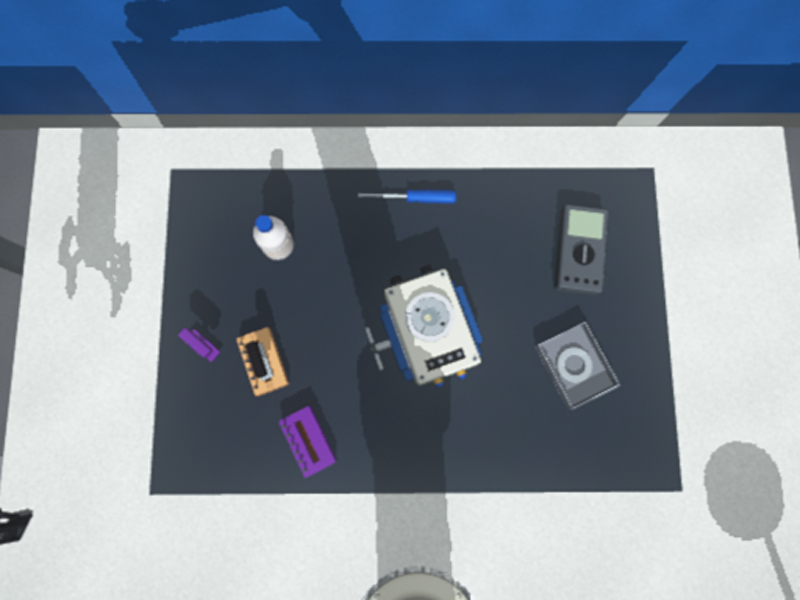

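View pics/s1.png

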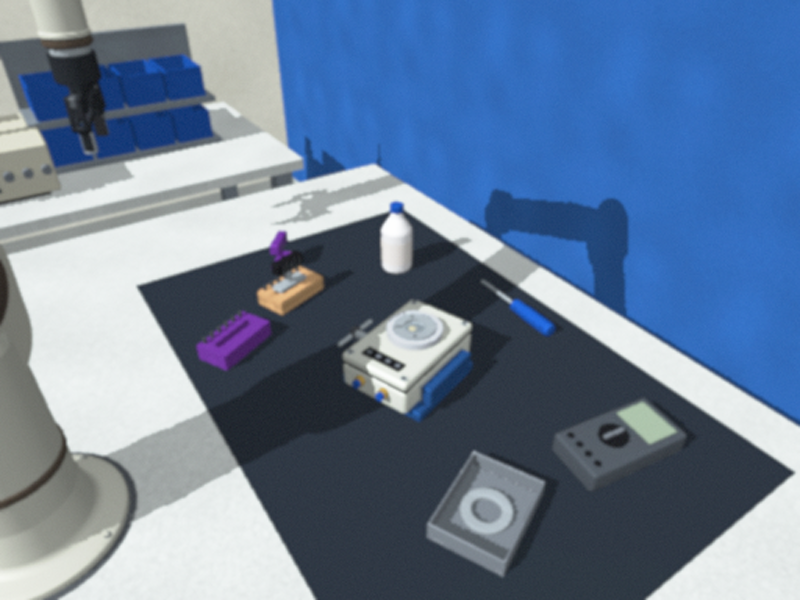

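The top view shows the wooden block with the black-gripped spanner at about (262,361) and the ring at (429,316), both in 800-px coordinates. The purple block and purple spanner are decoys. Next I'll enlarge both spots.

Run:
```python
from h import *
a=cv2.imread('pics/top0.png');b=cv2.imread('pics/side0.png')
def crop(i,u,v,w=50,h=37): return cv2.resize(i[v-h//2:v-h//2+h,u-w//2:u-w//2+w],(400,296),interpolation=cv2.INTER_CUBIC)
cv2.imwrite('pics/c1.png',np.vstack([np.hstack([crop(a,275,203),crop(a,168,231)]),np.hstack([crop(b,266,210),crop(b,186,175)])]))
ct=cam('top');cs=cam('side')
print('corners orig: ',[(u-25,v-18) for u,v in((275,203),(168,231),(266,210),(186,175))])
print('ring',ray(ct,274.5,202,.092),ray(cs,265.6,210,.092)); print('grip',ray(ct,167,229,.074),ray(cs,184,170,.074))
```

```text
corners orig:  [(250, 185), (143, 213), (241, 192), (161, 157)]
ring [ 0.54700569 -0.02299572  0.092     ] [ 0.54605055 -0.03029561  0.092     ]
grip [0.47628643 0.27051413 0.074     ] [0.47395093 0.26965025 0.074     ]
```

View pics/c1.png

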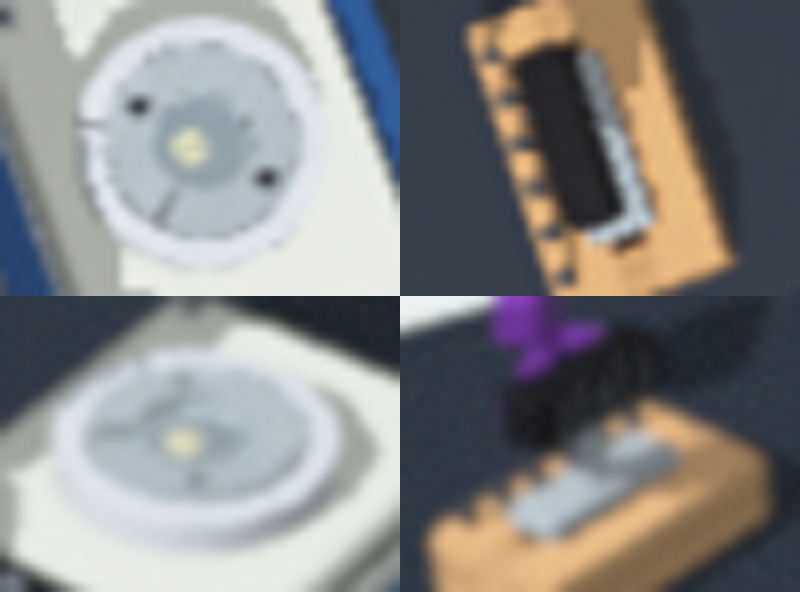

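Top crop: the holes are at crop (138,106) and (266,178), the ring line points to (168,208) and the boss line to (90,124). That puts the ring about 72° slack, and clockwise on screen closes it. The grip ends are at (147,53) and (193,222).

```bash
cat >> h.py <<'E'
from scipy.spatial.transform import Rotation as Ro
def plan(xyz,ang):
    """shift (tool axes, shares) and turn (shares) from present to target TCP, tool x world angle deg"""
    s=arm.get_state();q=s['ee_rot'];R=Ro.from_quat([q[1],q[2],q[3],q[0]]).as_matrix()
    a=np.degrees(np.arctan2(R[1,0],R[0,0]))
    d=R.T@(np.array(xyz)-s['position'])
    t=-((ang-a+180)%360-180)
    print('t',s['time'],'pos',s['position'].round(4),'xang',a.round(2),'tilt',R[:,2].round(4),'w',round(s['gripper_width'],4),'F',s['contact_force'].round(1),'Tz',s['ft_torque'].round(2))
    print('shift shares',(d/.04).round(3),'turn deg',round(t,2),'share',round(t/180,4))
def cr(x,y,u0,v0,k=8): return (u0+(x+.5)/k-.5,v0+(y+.5)/k-.5)
E
python3 - <<'E'
from h import *
ct=cam('top');cs=cam('side')
A=ray(ct,*cr(138,106,250,185),.092);B=ray(ct,*cr(266,178,250,185),.092)
print('holes',A,B,(A+B)/2,np.linalg.norm(A-B),np.degrees(np.arctan2(*(B-A)[1::-1])))
print('side centre',ray(cs,*cr(197,137,241,192),.092))
L=ray(ct,*cr(168,208,250,185),.092);M=ray(ct,*cr(90,124,250,185),.090);C=(A+B)/2
print('lines',np.degrees(np.arctan2(*(L-C)[1::-1])),np.degrees(np.arctan2(*(M-C)[1::-1])))
G=[ray(ct,*cr(x,y,143,213),.086) for x,y in((147,53),(193,222))]
print('grip',G,np.mean(G,0),np.linalg.norm(G[0]-G[1]),np.degrees(np.arctan2(*(G[0]-G[1])[1::-1])))
print('side grip',ray(cs,*cr(184,90,161,157),.074))
g=np.mean(G,0)
plan([g[0],g[1],.15],15.2)
E
```

```text
holes [ 0.55864617 -0.00219357  0.092     ] [ 0.53368634 -0.04538717  0.092     ] [ 0.54616626 -0.02379037  0.092     ] 0.049886675005581235 -120.02187507785685
side centre [ 0.54818462 -0.02553013  0.092     ]
lines 152.4103348573119 80.06441947799738
grip [array([0.50184982, 0.28531268, 0.086     ]), array([0.44480766, 0.26772499, 0.086     ])] [0.47332874 0.27651883 0.086     ] 0.05969199518922562 17.13598999858304
side grip [0.47805202 0.28123616 0.074     ]
t 0.3 pos [0.2607 0.5952 0.2389] xang 156.35 tilt [-3.e-04 -6.e-04 -1.e+00] w 0.0853 F [ 0.5  0.5 -0.1] Tz [0.01 0.02 0.01]
shift shares [-8.066 -5.163  2.226] turn deg 141.15 share 0.7842
```

Emit:
play_rows(increments="-0.73 -0.47 0 0 1;-0.73 -0.47 0 0 1;-0.73 -0.47 0 0 1;-0.73 -0.47 0 0 1;-0.73 -0.47 0 0 1;-0.73 -0.47 0 0 1;-0.73 -0.47 0 0 1;-0.73 -0.47 0 0 1;-0.73 -0.47 0 0 1;-0.73 -0.47 0 0 1;-0.73 -0.47 0 0 1;0 0 0 0 1")

```text
time: 1.8
position: [0.474, 0.2737, 0.2392]
ee_rot: [0.0, 0.208, 0.978, -0.001]
contact_force: [-0.8, 0.1, 0.5]
gripper_width: 0.0855
```

Emit:
play_rows(increments="0 0 0 0.0558 1;0 0 0 0.0558 1;0 0 0 0.0558 1;0 0 0 0.0558 1;0 0 0 0.0558 1;0 0 0 0.0558 1;0 0 0 0.0558 1;0 0 0 0.0558 1;0 0 0 0.0558 1;0 0 0 0.0558 1;0 0 0 0.0558 1;0 0 0 0.0558 1")

```text
time: 3.3
position: [0.4712, 0.2783, 0.2393]
ee_rot: [-0.0, 0.952, 0.306, -0.0]
contact_force: [0.4, -1.0, -0.7]
gripper_width: 0.0853
```

Emit:
play_rows(increments="0 0 0 0.0558 1;0 0 0 0.0558 1;0 0 0 0 1;0 0 0 0 1")

```text
time: 3.8
position: [0.4716, 0.2778, 0.2393]
ee_rot: [-0.0, 0.99, 0.139, -0.0]
contact_force: [-0.2, 0.3, 1.0]
gripper_width: 0.0853
```

Run:
```python
from h import *
plan([.475,.277,.13],16); print(arm.get_state()['joint_pos'].round(2))
a=cam('top')['img'][:,:,::-1]
u,v=168,226
b=cam('side')['img'][:,:,::-1]
cv2.imwrite('pics/c2.png',np.hstack([cv2.resize(a[v-45:v+45,u-30:u+30],(400,600),interpolation=cv2.INTER_CUBIC),cv2.resize(b[172-60:172+30,186-30:186+30],(400,600),interpolation=cv2.INTER_CUBIC)]))
```

```text
t 3.8 pos [0.4716 0.2778 0.2393] xang 15.99 tilt [-2.e-04  2.e-04 -1.e+00] w 0.0853 F [-0.2  0.3  1. ] Tz [ 0.01 -0.03 -0.01]
shift shares [0.077 0.043 2.732] turn deg -0.01 share -0.0001
[-0.64  0.29  0.07  1.83 -0.02  1.03 -1.85]
```

Emit:
play_rows(increments="0.08 0.04 0.6 0 1;0 0 0.6 0 1;0 0 0.6 0 1;0 0 0.6 0 1;0 0 0.5 0 1;0 0 0.5 0 1;0 0 0.5 0 1;0 0 0.3 0 1;0 0 0.2 0 1;0 0 0 0 1;0 0 0 0 1")

```text
time: 5.28
position: [0.476, 0.2768, 0.0639]
ee_rot: [-0.0, 0.991, 0.137, 0.0]
contact_force: [0.9, -0.3, 0.5]
gripper_width: 0.0853
```

Run:
```python
from h import *
plan([.475,.277,.063],16)
b=cam('side')['img'][:,:,::-1];a=cam('top')['img'][:,:,::-1]
u,v=186,165
cv2.imwrite('pics/c3.png',np.hstack([cv2.resize(a[226-45:226+45,168-30:168+30],(400,600),interpolation=cv2.INTER_CUBIC),cv2.resize(b[v-45:v+45,u-30:u+30],(400,600),interpolation=cv2.INTER_CUBIC)]))
```

```text
t 5.275 pos [0.476  0.2768 0.0639] xang 15.74 tilt [ 9.e-04  7.e-04 -1.e+00] w 0.0853 F [ 0.9 -0.3  0.5] Tz [0.02 0.   0.03]
shift shares [-0.021 -0.012  0.022] turn deg -0.26 share -0.0014
```

View pics/c3.png

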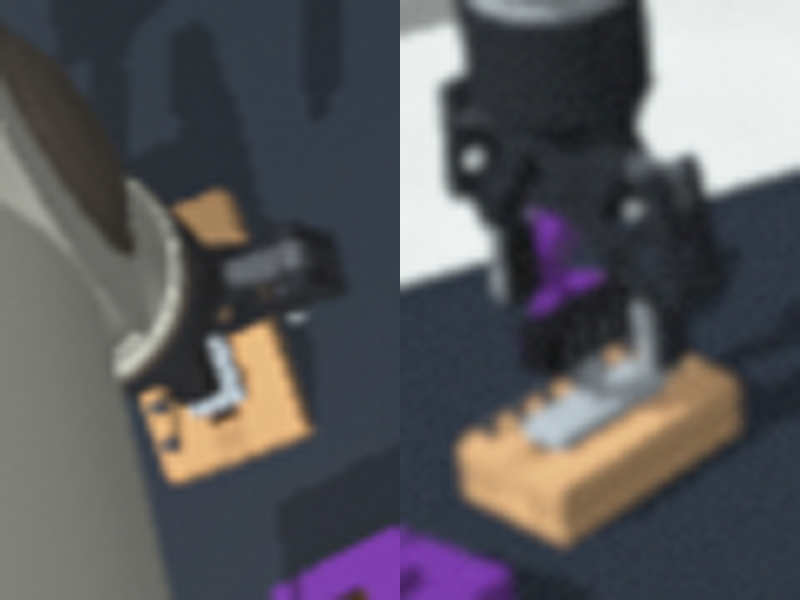

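The side crop shows the fingers straddling the black grip with the head still on the wood. Closing now.

Emit:
play_rows(increments="0 0 0 0 -1;0 0 0 0 -1;0 0 0 0 -1;0 0 0 0 -1;0 0 0 0 -1;0 0 0 0 -1;0 0 0 0 -1;0 0 0 0 -1", grip_force=70)

```text
time: 6.38
position: [0.4754, 0.2769, 0.0633]
ee_rot: [-0.0, 0.991, 0.137, 0.0]
contact_force: [-0.6, 3.1, -1.9]
gripper_width: 0.019
```

Emit:
play_rows(increments="0 0 -0.2 0 -1;0 0 -0.5 0 -1;0 0 -0.6 0 -1;0 0 -0.6 0 -1;0 0 -0.6 0 -1;0 0 -0.6 0 -1;0 0 0 0 -1;0 0 0 0 -1")

```text
time: 7.38
position: [0.475, 0.2755, 0.1865]
ee_rot: [0.0, 0.991, 0.137, -0.001]
contact_force: [1.1, 0.3, -1.6]
gripper_width: 0.019
```

Run:
```python
from h import *
plan([.546,-.0238,.175],60)
```

```text
t 7.375 pos [0.475  0.2755 0.1865] xang 15.69 tilt [-0.0011 -0.0011 -1.    ] w 0.019 F [ 1.1  0.3 -1.6] Tz [-0.02  0.01  0.  ]
shift shares [-0.316  7.684  0.294] turn deg -44.31 share -0.2461
```

Emit:
play_rows(increments="-0.035 0.8 0 0 -1;-0.035 0.86 0 0 -1;-0.035 0.86 0 0 -1;-0.035 0.86 0 0 -1;-0.035 0.86 0 0 -1;-0.035 0.86 0 0 -1;-0.035 0.86 0 0 -1;-0.035 0.86 0 0 -1;-0.035 0.86 0 0 -1;0 0 0 0 -1")

```text
time: 8.62
position: [0.5459, -0.0269, 0.1859]
ee_rot: [0.001, 0.991, 0.134, -0.001]
contact_force: [-0.8, 0.5, -2.9]
gripper_width: 0.0192
```

Emit:
play_rows(increments="0 0 0.1 -0.0492 -1;0 0 0.2 -0.0492 -1;0 0 0.2 -0.0492 -1;0 0 0.2 -0.0492 -1;0 0 0.1 -0.0492 -1;0 0 0 0 -1;0 0 0 0 -1")

```text
time: 9.5
position: [0.5463, -0.0222, 0.1549]
ee_rot: [-0.0, 0.867, 0.499, -0.0]
contact_force: [0.9, -0.7, -1.7]
gripper_width: 0.0193
```

Run:
```python
from h import *
plan([.546,-.0238,.145],60); print(arm.get_state()['joint_pos'].round(2))
a=cam('top','t4.png')['img'][:,:,::-1];b=cam('side','s4.png')['img'][:,:,::-1]
cv2.imwrite('pics/c4.png',np.hstack([cv2.resize(a[200-37:200+38,275-25:275+25],(400,600),interpolation=cv2.INTER_CUBIC),cv2.resize(b[203-37:203+38,266-25:266+25],(400,600),interpolation=cv2.INTER_CUBIC)]))
```

```text
t 9.5 pos [ 0.5463 -0.0222  0.1549] xang 59.87 tilt [-9.e-04  2.e-04 -1.e+00] w 0.0193 F [ 0.9 -0.7 -1.7] Tz [-0.04 -0.01 -0.04]
shift shares [-0.038  0.013  0.247] turn deg -0.13 share -0.0007
[-0.04  0.39  0.04  1.9  -0.02  0.86 -0.52]
```

View pics/c4.png

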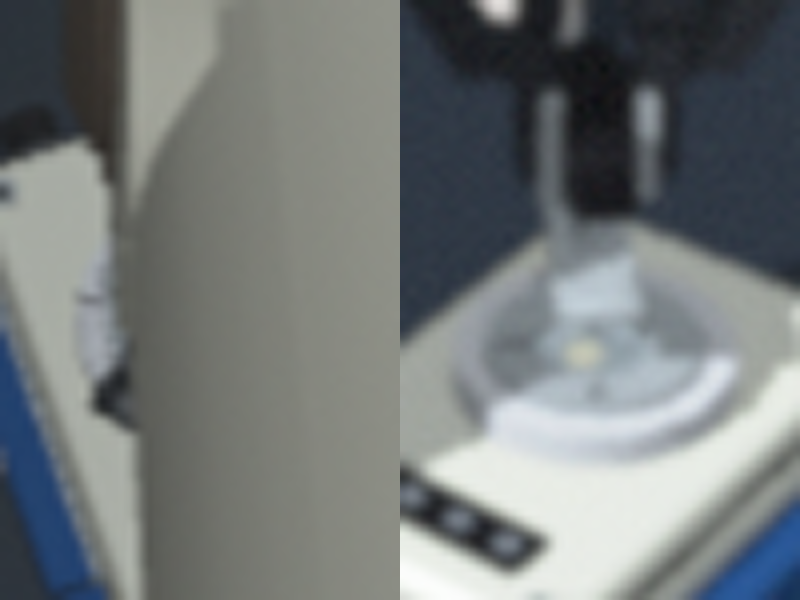

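The arm blocks the top view. The side view looks nearly along the spanner, with the pins above the ring. I'll overlay the modelled outline on it, assuming the spanner is centred at the TCP.

```bash
cat >> h.py <<'E'
def over(im,c,pl,u0,v0,w,h,k):
    o=cv2.resize(im[v0:v0+h,u0:u0+w],(w*k,h*k),interpolation=cv2.INTER_CUBIC)
    for P,col in pl:
        p=(proj(c,P)-[u0,v0]+.5)*k-.5
        cv2.polylines(o,[np.round(p).astype(int).reshape(-1,1,2)],True,col,1,cv2.LINE_AA)
    return o
def rect(cx,cy,z,a,L,W):
    a=np.radians(a);e=np.array([np.cos(a),np.sin(a)]);n=np.array([-e[1],e[0]])
    return [[*(np.array([cx,cy])+e*sx*L/2+n*sy*W/2),z] for sx,sy in((1,1),(1,-1),(-1,-1),(-1,1))]
def circ(cx,cy,z,r): return [[cx+r*np.cos(t),cy+r*np.sin(t),z] for t in np.linspace(0,6.283,40)]
def pt(cx,cy,a,d): return cx+d*np.cos(np.radians(a)),cy+d*np.sin(np.radians(a))
def spanner(x,y,zu,a):
    return [(rect(x,y,zu,a,.066,.024),(0,255,0)),(rect(x,y,zu+.008,a,.066,.024),(0,255,0)),(rect(x,y,zu+.034,a,.064,.02),(255,255,0)),(rect(x,y,zu+.058,a,.064,.02),(255,255,0))]+[(circ(*pt(x,y,a,d),zu-.007,.0015),(0,0,255)) for d in(.025,-.025)]
def ringm(x,y,a):
    return [(circ(x,y,.092,.033),(255,0,255)),(circ(x,y,.090,.043),(255,0,255))]+[(circ(*pt(x,y,a,d),.092,.004),(255,0,255)) for d in(.025,-.025)]
E
python3 - <<'E'
from h import *
ct=cam('top');cs=cam('side')
t0=cv2.imread('pics/top0.png');s0=cv2.imread('pics/side0.png');s4=cv2.imread('pics/s4.png')
g=spanner(.4754,.2769,.028,15.7); r=ringm(.5462,-.0238,60)
st=arm.get_state();x,y,z=st['position']
A=over(t0,ct,g,155,214,26,32,9);
B=over(s0,cs,g,166,158,34,32,9)
C=over(t0,ct,r,257,187,34,32,9);D=over(s4,cs,spanner(x,y,z-.0353,59.9)+r,245,180,40,42,13)
top=np.hstack([A,B,C]);print(top.shape,D.shape)
D2=over(s0,cs,r,243,190,44,32,8)
o=np.zeros((600,1000,3),np.uint8)
cv2.imwrite('pics/c5.png',np.hstack([A[:, :],B[:, :242]]) if 0 else np.vstack([np.hstack([A,B,np.zeros((288,800-A.shape[1]-B.shape[1],3),np.uint8)]),np.hstack([C,D2,np.zeros((288,800-C.shape[1]-D2.shape[1],3),np.uint8)])[:288] if D2.shape[0]==288 else np.hstack([C[:256],D2,np.zeros((256,800-C.shape[1]-D2.shape[1],3),np.uint8)])]))
cv2.imwrite('pics/c6.png',D)
E
```

```text
(288, 846, 3) (546, 520, 3)
```

View pics/c5.png

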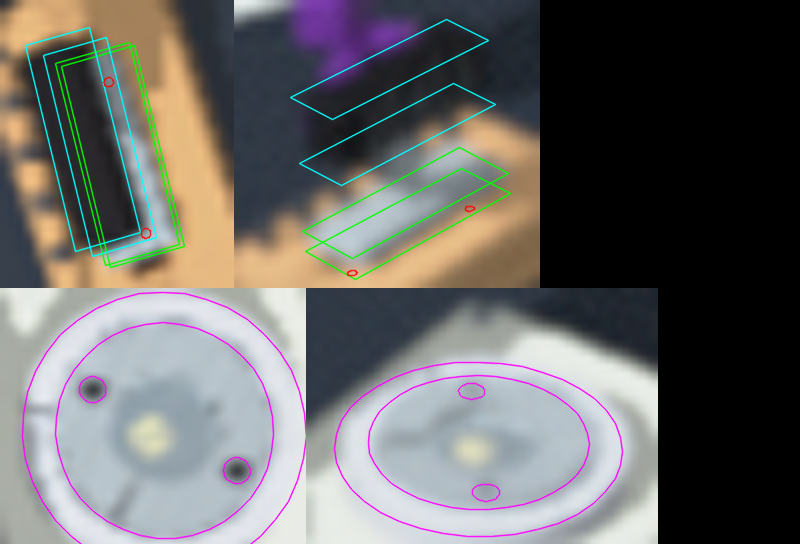

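View pics/c6.png

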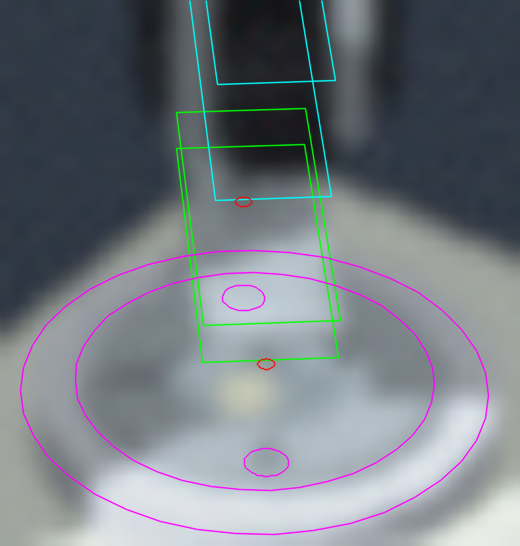

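Run:
```python
from h import *
from scipy.ndimage import map_coordinates as mc
ct=cam('top');cs=cam('side')
def img(f): return cv2.imread('pics/'+f).astype(float)
def samp(im,c,x,y,z,a,ds,ws):
    a=np.radians(a);e=np.array([np.cos(a),np.sin(a)]);n=np.array([-e[1],e[0]])
    P=np.array([[[*(np.array([x,y])+e*d+n*w),z] for w in ws] for d in ds])
    p=proj(c,P); return np.array([mc(im[:,:,k],[p[:,1],p[:,0]],order=1).reshape(P.shape[:2]) for k in(0,2)])
t0,s0,s4=img('top0.png'),img('side0.png'),img('s4.png')
mm=1e-3
def show(n,v,prof): print(n); print(' '.join(f'{int(round(a/mm))}:{int(b)}/{int(r)}' for a,b,r in zip(v,prof[0],prof[1])))
ends=np.arange(-42,-19,2)*mm
W=np.arange(-7,7.1,2)*mm
x,y,z=arm.get_state()['position']
f=samp(s4,cs,x,y,z-.0273,59.9,ends,W).mean(2);show('s4 near end (b/r)',ends,f)
L=np.arange(-22,23,2)*mm
show('s4 lateral at d=-30..-24',L,samp(s4,cs,x,y,z-.0273,59.9,np.arange(-30,-23,2)*mm,L).mean(1))
show('s0 near',ends,samp(s0,cs,.4754,.2769,.036,15.7,ends,W).mean(2))
show('s0 far',-ends[::-1],samp(s0,cs,.4754,.2769,.036,15.7,-ends[::-1],np.arange(-7,1,2)*mm).mean(2))
w2=np.arange(-10,-6,1)*mm
show('t0 near, w-',ends,samp(t0,ct,.4754,.2769,.036,15.7,ends,w2).mean(2))
show('t0 far, w-',-ends[::-1],samp(t0,ct,.4754,.2769,.036,15.7,-ends[::-1],w2).mean(2))
show('t0 lateral',L,samp(t0,ct,.4754,.2769,.036,15.7,np.arange(-20,-9,2)*mm,L).mean(1))
show('t0 grip far (z86)',-ends[::-1],samp(t0,ct,.4754,.2769,.086,15.7,-ends[::-1],np.arange(-5,6,2)*mm).mean(2))
show('t0 grip near',ends,samp(t0,ct,.4754,.2769,.086,15.7,ends,np.arange(0,9,2)*mm).mean(2))
```

```text
s4 near end (b/r)
-42:168/150 -40:171/153 -38:177/159 -36:185/167 -34:195/176 -32:205/185 -30:208/188 -28:209/189 -26:208/187 -24:206/185 -22:204/184 -20:202/182
s4 lateral at d=-30..-24
-22:150/138 -20:145/134 -18:142/130 -16:140/127 -14:149/135 -12:167/151 -10:185/167 -8:197/177 -6:203/184 -4:207/187 -2:208/187 0:209/188 2:210/189 4:211/190 6:210/190 8:207/187 10:198/179 12:177/161 14:151/136 16:139/125 18:137/123 20:138/125 22:140/128
s0 near
-42:130/216 -40:134/208 -38:143/198 -36:159/189 -34:175/184 -32:190/183 -30:200/185 -28:206/187 -26:207/187 -24:205/186 -22:204/184 -20:202/183
s0 far
20:136/122 22:136/122 24:137/124 26:138/125 28:136/127 30:133/130 32:131/140 34:127/155 36:123/172 38:121/189 40:120/199 42:118/203
t0 near, w-
-42:123/223 -40:116/215 -38:107/199 -36:102/182 -34:128/182 -32:164/183 -30:198/184 -28:192/174 -26:182/166 -24:178/163 -22:181/167 -20:180/166
t0 far, w-
20:103/136 22:99/134 24:101/135 26:105/138 28:101/141 30:96/143 32:92/146 34:92/158 36:90/163 38:90/164 40:90/163 42:89/162
t0 lateral
-22:128/230 -20:128/230 -18:127/229 -16:123/224 -14:114/203 -12:120/173 -10:150/156 -8:184/168 -6:186/167 -4:153/138 -2:98/89 0:51/48 2:36/35 4:39/38 6:43/41 8:44/42 10:44/41 12:43/40 14:42/40 16:42/43 18:47/61 20:62/96 22:83/137
t0 grip far (z86)
20:41/38 22:40/38 24:39/36 26:39/39 28:46/61 30:65/110 32:94/171 34:114/210 36:118/218 38:118/217 40:118/217 42:116/215
t0 grip near
-42:121/217 -40:127/209 -38:134/199 -36:132/180 -34:99/133 -32:65/82 -30:47/53 -28:44/46 -26:44/47 -24:44/45 -22:44/44 -20:43/43
```

Run:
```python
from h import *
plan([.5472,-.0226,.137],60)
```

```text
t 9.8 pos [ 0.5468 -0.0225  0.1555] xang 59.99 tilt [ 3.e-04  0.e+00 -1.e+00] w 0.019 F [-0.1  0.5 -2. ] Tz [ 0.06 -0.02  0.  ]
shift shares [0.004 0.01  0.461] turn deg -0.01 share -0.0001
```

Emit:
play_rows(increments="0 0 0.2 0 -1;0 0 0.15 0 -1;0 0 0.1 0 -1;0 0 0 0 -1;0 0 0.06 0 -1;0 0 0 0 -1")

```text
time: 10.55
position: [0.5466, -0.0227, 0.1348]
ee_rot: [-0.0, 0.866, 0.5, -0.0]
contact_force: [-0.2, -1.0, -3.2]
gripper_width: 0.0189
```

Emit:
play_rows(increments="0 0 0.05 0 -1;0 0 0 0 -1;0 0 0 0 -1")

```text
time: 10.92
position: [0.5469, -0.0229, 0.133]
ee_rot: [0.0, 0.866, 0.5, 0.0]
contact_force: [0.6, 0.1, -2.9]
gripper_width: 0.0184
```

Emit:
play_rows(increments="0 0 0.04 0 -1;0 0 0 0 -1;0 0 0 0 -1")

```text
time: 11.3
position: [0.5469, -0.0228, 0.1313]
ee_rot: [0.0, 0.866, 0.5, 0.0]
contact_force: [2.2, -1.1, -2.4]
gripper_width: 0.0189
```

Emit:
play_rows(increments="0 0 0.04 0 -1;0 0 0 0 -1;0 0 0 0 -1")

```text
time: 11.68
position: [0.5468, -0.0229, 0.1297]
ee_rot: [0.0, 0.866, 0.5, 0.0]
contact_force: [1.4, -1.0, -1.2]
gripper_width: 0.0192
```

Emit:
play_rows(increments="0 0 0.035 0 -1;0 0 0 0 -1;0 0 0 0 -1")

```text
time: 12.05
position: [0.5468, -0.0228, 0.1283]
ee_rot: [0.0, 0.866, 0.5, 0.0]
contact_force: [2.5, -2.1, -1.6]
gripper_width: 0.0188
```

Run:
```python
from h import *
plan([.5466,-.0236,.128],-12.3)
```

```text
t 12.05 pos [ 0.5468 -0.0228  0.1283] xang 60.01 tilt [ 3.e-04 -2.e-04 -1.e+00] w 0.0188 F [ 2.5 -2.1 -1.6] Tz [-0.61 -0.46  0.09]
shift shares [-0.02   0.005  0.007] turn deg 72.31 share 0.4017
```

Emit:
play_rows(increments="0 0 0 0.025 -1;0 0 0 0.025 -1;0 0 0 0.025 -1;0 0 0 0.025 -1;0 0 0 0 -1;0 0 0 0 -1")

```text
time: 12.8
position: [0.5475, -0.0236, 0.1285]
ee_rot: [0.001, 0.934, 0.358, 0.001]
contact_force: [2.7, -4.0, -2.6]
gripper_width: 0.0187
```

Run:
```python
from h import *
plan([.5466,-.0236,.128],-12.3)
```

```text
t 12.8 pos [ 0.5475 -0.0236  0.1285] xang 41.99 tilt [ 0.0018 -0.0012 -1.    ] w 0.0187 F [ 2.7 -4.  -2.6] Tz [-1.09 -0.84  0.09]
shift shares [-0.017 -0.017  0.012] turn deg 54.29 share 0.3016
```

Run:
```python
from h import *
c=cam('side','s7.png');b=c['img'][:,:,::-1].copy();t=cam('top','t7.png')['img'][:,:,::-1]
x,y,z=arm.get_state()['position']
A=cv2.resize(b[180:225,243:288],(585,585),interpolation=cv2.INTER_CUBIC)
B=cv2.resize(t[180:225,250:266],(208,585),interpolation=cv2.INTER_CUBIC)
cv2.imwrite('pics/c7.png',np.hstack([A,B]))
plan([.5466,-.0236,.128],-12.3)
```

```text
t 12.9 pos [ 0.5475 -0.0236  0.1284] xang 41.99 tilt [ 0.0017 -0.0011 -1.    ] w 0.0188 F [ 3.4 -4.6 -2.1] Tz [-1.12 -0.86  0.1 ]
shift shares [-0.016 -0.016  0.011] turn deg 54.29 share 0.3016
```

View pics/c7.png

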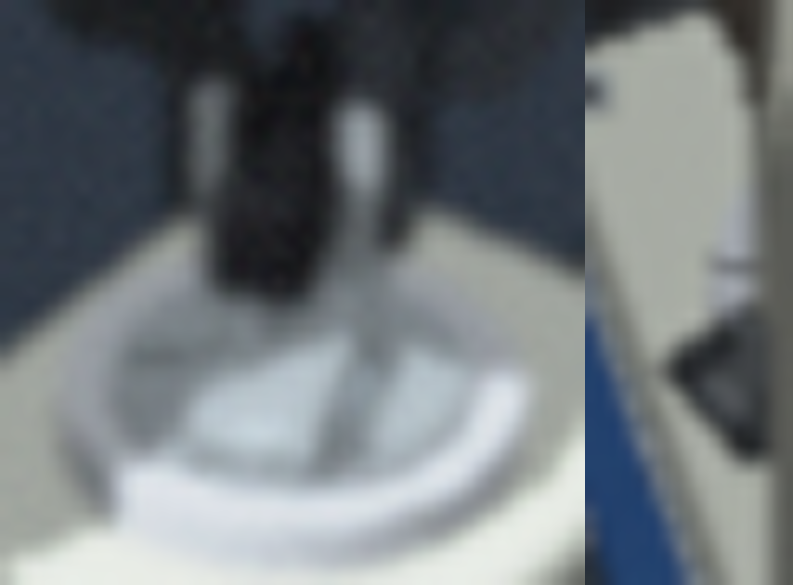

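```bash
cat > line.py <<'E'
from h import *
from scipy.ndimage import map_coordinates as mc
def prof(f,c,x=.5468,y=-.0234,r=(.022,.031)):
    im=cv2.imread('pics/'+f).astype(float).sum(2)/3
    A=np.arange(60,200,4)
    v=[]
    for a in A:
        P=[[*pt(x,y,a,d),.092] for d in np.linspace(*r,8)]
        p=proj(c,P);v.append(mc(im,[p[:,1],p[:,0]],order=1).mean())
    print(f,' '.join(f'{a}:{int(b)}' for a,b in zip(A,v)))
E
python3 - <<'E'
from line import *
c=cam('side')
for f in('side0.png','s4.png','s7.png'): prof(f,c)
E
```

```text
side0.png 60:175 64:179 68:186 72:191 76:192 80:192 84:191 88:192 92:194 96:195 100:195 104:195 108:195 112:196 116:196 120:196 124:195 128:193 132:190 136:186 140:180 144:176 148:175 152:174 156:177 160:182 164:185 168:187 172:188 176:189 180:189 184:190 188:191 192:190 196:190
s4.png 60:196 64:195 68:194 72:190 76:179 80:162 84:146 88:136 92:133 96:131 100:130 104:130 108:130 112:131 116:131 120:130 124:130 128:128 132:127 136:125 140:122 144:119 148:118 152:117 156:119 160:122 164:122 168:123 172:124 176:124 180:124 184:126 188:132 192:143 196:158
s7.png 60:48 64:55 68:63 72:71 76:81 80:96 84:112 88:122 92:128 96:130 100:131 104:131 108:132 112:130 116:128 120:125 124:123 128:120 132:117 136:118 140:121 144:124 148:126 152:127 156:126 160:125 164:124 168:124 172:126 176:129 180:134 184:144 188:157 192:170 196:177
```

The dark line on the ring moved from 151° to 133° in the side view, so the ring follows the spanner. Continuing the turn.

Emit:
play_rows(increments="0 0.02 0 0.025 -1;0 0 0 0.025 -1;0 0 0 0.025 -1;0 0 0 0.025 -1;0 0 0 0.025 -1;0 0 0 0.025 -1;0 0 0 0.025 -1;0 0 0 0.025 -1;0 0 0 0 -1;0 0 0 0 -1")

```text
time: 14.2
position: [0.5471, -0.0238, 0.1282]
ee_rot: [0.0, 0.999, 0.053, -0.0]
contact_force: [-0.3, -4.5, -0.1]
gripper_width: 0.0189
```

Run:
```python
from line import *
plan([.5466,-.0236,.128],-12.3)
prof('s8.png',cam('side','s8.png'))
```

```text
t 14.2 pos [ 0.5471 -0.0238  0.1282] xang 6.07 tilt [-2.e-04 -5.e-04 -1.e+00] w 0.0189 F [-0.3 -4.5 -0.1] Tz [-1.14 -0.26  0.1 ]
shift shares [-0.012 -0.006  0.006] turn deg 18.37 share 0.1021
s8.png 60:119 64:121 68:118 72:113 76:110 80:107 84:104 88:104 92:106 96:111 100:117 104:122 108:125 112:126 116:126 120:126 124:126 128:126 132:127 136:128 140:131 144:133 148:136 152:139 156:143 160:150 164:155 168:163 172:171 176:177 180:184 184:187 188:186 192:182 196:176
```

Emit:
play_rows(increments="0 0 0 0.025 -1;0 0 0 0.025 -1;0 0 0 0 -1;0 0 0 0 -1")

```text
time: 14.75
position: [0.547, -0.0237, 0.1282]
ee_rot: [0.0, 1.0, -0.025, -0.0]
contact_force: [0.1, -5.2, -1.0]
gripper_width: 0.0194
```

Run:
```python
from line import *
plan([.5466,-.0236,.128],-12.3)
prof('s9.png',cam('side','s9.png'))
```

```text
t 14.75 pos [ 0.547  -0.0237  0.1282] xang -2.92 tilt [-5.e-04 -4.e-04 -1.e+00] w 0.0194 F [ 0.1 -5.2 -1. ] Tz [-1.3  -0.12  0.1 ]
shift shares [-0.009 -0.002  0.005] turn deg 9.38 share 0.0521
s9.png 60:133 64:130 68:128 72:127 76:123 80:118 84:113 88:112 92:116 96:122 100:127 104:128 108:128 112:128 116:129 120:131 124:132 128:133 132:134 136:134 140:134 144:135 148:139 152:143 156:148 160:156 164:162 168:168 172:173 176:176 180:177 184:174 188:166 192:159 196:157
```

Emit:
play_rows(increments="0 0 0 0.02 -1;0 0 0 0 -1;0 0 0 0 -1")

```text
time: 15.18
position: [0.547, -0.0237, 0.1282]
ee_rot: [0.0, 0.998, -0.057, -0.0]
contact_force: [0.6, -4.9, -0.4]
gripper_width: 0.0186
```

Run:
```python
from line import *
plan([.5466,-.0236,.128],-12.3)
```

```text
t 15.175 pos [ 0.547  -0.0237  0.1282] xang -6.52 tilt [-5.e-04 -4.e-04 -1.e+00] w 0.0186 F [ 0.6 -4.9 -0.4] Tz [-1.29 -0.1   0.13]
shift shares [-0.009 -0.002  0.005] turn deg 5.78 share 0.0321
```

Emit:
play_rows(increments="0 0 0 0.02 -1;0 0 0 0 -1;0 0 0 0 -1")

```text
time: 15.55
position: [0.5468, -0.0237, 0.1281]
ee_rot: [0.0, 0.996, -0.088, -0.0]
contact_force: [0.4, -4.8, -0.8]
gripper_width: 0.0191
```

Run:
```python
from line import *
plan([.5466,-.0236,.128],-12.3)
```

```text
t 15.55 pos [ 0.5468 -0.0237  0.1281] xang -10.12 tilt [-8.e-04 -3.e-04 -1.e+00] w 0.0191 F [ 0.4 -4.8 -0.8] Tz [-1.24 -0.08  0.07]
shift shares [-0.005 -0.001  0.003] turn deg 2.18 share 0.0121
```

Emit:
play_rows(increments="0 0 0 0.015 -1;0 0 0 0 -1;0 0 0 0 -1")

```text
time: 15.92
position: [0.5468, -0.0237, 0.1281]
ee_rot: [0.0, 0.994, -0.112, -0.0]
contact_force: [0.1, -5.7, -2.1]
gripper_width: 0.0189
```

Run:
```python
from line import *
plan([.5466,-.0236,.128],-12.3)
```

```text
t 15.925 pos [ 0.5468 -0.0237  0.1281] xang -12.82 tilt [-9.e-04 -4.e-04 -1.e+00] w 0.0189 F [ 0.1 -5.7 -2.1] Tz [-1.26 -0.03  0.14]
shift shares [-0.005 -0.002  0.003] turn deg -0.52 share -0.0029
```

Emit:
play_rows(increments="0 0 0 0.015 -1;0 0 0 0 -1;0 0 0 0 -1")

```text
time: 16.3
position: [0.5467, -0.0236, 0.1281]
ee_rot: [0.0, 0.991, -0.134, -0.0]
contact_force: [0.0, -5.6, 0.3]
gripper_width: 0.0191
```

Run:
```python
from line import *
plan([.5466,-.0236,.128],-12.3)
```

```text
t 16.3 pos [ 0.5467 -0.0236  0.1281] xang -15.4 tilt [-1.1e-03 -8.0e-04 -1.0e+00] w 0.0191 F [ 0.  -5.6  0.3] Tz [-1.38  0.08  0.76]
shift shares [-0.003 -0.     0.003] turn deg -3.1 share -0.0172
```

Tz jumped from about 0.12 to 0.76 N m, so the ring is on its stop. One small nudge, then I'll relieve the torque and lift.

Emit:
play_rows(increments="0 0 0 0.006 -1;0 0 0 0 -1;0 0 0 0 -1")

```text
time: 16.68
position: [0.5467, -0.0236, 0.1281]
ee_rot: [0.001, 0.99, -0.143, -0.001]
contact_force: [-0.2, -5.9, 0.1]
gripper_width: 0.019
```

Run:
```python
from line import *
plan([.5466,-.0236,.128],-12.3)
```

```text
t 16.675 pos [ 0.5467 -0.0236  0.1281] xang -16.4 tilt [-0.0013 -0.0011 -1.    ] w 0.019 F [-0.2 -5.9  0.1] Tz [-1.37  0.09  1.17]
shift shares [-0.001  0.     0.003] turn deg -4.1 share -0.0228
```

Emit:
play_rows(increments="0 0 0 -0.01 -1;0 0 0 -0.012 -1;0 0 0 0 -1;0 0 0 0 -1")

```text
time: 17.18
position: [0.5467, -0.0233, 0.1281]
ee_rot: [0.0, 0.994, -0.111, -0.001]
contact_force: [-0.1, -3.5, -1.9]
gripper_width: 0.0192
```

Run:
```python
from line import *
plan([.5466,-.0236,.128],-12.3)
```

```text
t 17.175 pos [ 0.5467 -0.0233  0.1281] xang -12.72 tilt [-1.e-03  1.e-04 -1.e+00] w 0.0192 F [-0.1 -3.5 -1.9] Tz [-1.15  0.15  0.07]
shift shares [-0.001  0.007  0.001] turn deg -0.42 share -0.0024
```

Torque is relieved. I'll lift straight up and then move back toward the block.

Emit:
play_rows(increments="0 0 -0.1 0 -1;0 0 -0.2 0 -1;0 0 -0.4 0 -1;0 0 -0.5 0 -1;0 0 -0.4 0 -1;0 0 0 0 -1")

```text
time: 17.92
position: [0.5486, -0.0228, 0.1944]
ee_rot: [-0.001, 0.994, -0.11, 0.002]
contact_force: [-0.2, -0.8, -2.1]
gripper_width: 0.0191
```

Run:
```python
from h import *
plan([.475,.277,.187],15.7)
```

```text
t 17.925 pos [ 0.5486 -0.0228  0.1944] xang -12.68 tilt [ 3.9e-03  9.0e-04 -1.0e+00] w 0.0191 F [-0.2 -0.8 -2.1] Tz [ 0.02 -0.    0.05]
shift shares [-3.442 -6.907  0.184] turn deg -28.38 share -0.1577
```

Emit:
play_rows(increments="-0.382 -0.767 0 0 -1;-0.382 -0.767 0 0 -1;-0.382 -0.767 0 0 -1;-0.382 -0.767 0 0 -1;-0.382 -0.767 0 0 -1;-0.382 -0.767 0 0 -1;-0.382 -0.767 0 0 -1;-0.382 -0.767 0 0 -1;-0.382 -0.767 0 0 -1;0 0 0.06 -0.0526 -1;0 0 0.06 -0.0526 -1;0 0 0.06 -0.0526 -1")

```text
time: 19.42
position: [0.4731, 0.2765, 0.1843]
ee_rot: [0.0, 0.99, 0.14, -0.001]
contact_force: [0.8, -0.0, -2.6]
gripper_width: 0.0191
```

Emit:
play_rows(increments="0 0 0 0 -1;0 0 0 0 -1")

```text
time: 19.68
position: [0.4737, 0.2762, 0.1848]
ee_rot: [0.0, 0.991, 0.135, -0.0]
contact_force: [0.1, 0.2, -2.4]
gripper_width: 0.019
```

Run:
```python
from h import *
plan([.4754,.2769,.11],15.7)
c=cam('side','s10.png');b=c['img'][:,:,::-1].copy();t=cam('top','t10.png')['img'][:,:,::-1]
x,y,z=arm.get_state()['position']
B=over(b,c,spanner(x,y,z-.0353,15.7),160,115,40,75,8)
A=cv2.resize(t[185:222,250:300],(400,296),interpolation=cv2.INTER_CUBIC)
o=np.zeros((600,720,3),np.uint8);o[:296,:400]=A;o[:600,400:]=B[:600]
D=cv2.resize(b[190:227,241:291],(400,296),interpolation=cv2.INTER_CUBIC);o[300:596,:400]=D
cv2.imwrite('pics/c10.png',o)
```

```text
t 19.675 pos [0.4737 0.2762 0.1848] xang 15.51 tilt [-5.e-04 -2.e-04 -1.e+00] w 0.019 F [ 0.1  0.2 -2.4] Tz [0.   0.01 0.02]
shift shares [ 0.047 -0.004  1.871] turn deg -0.19 share -0.0011
```

View pics/c10.png

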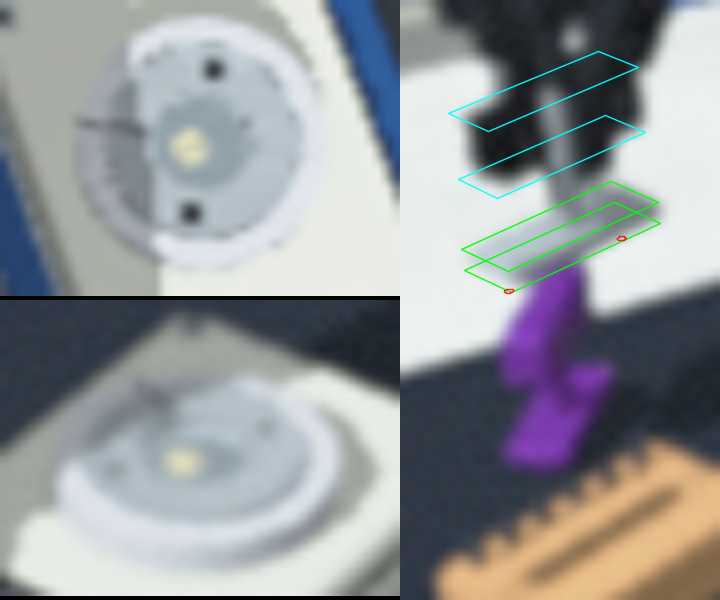

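The ring line and boss line form one continuous stroke at (80–145, 128), so they meet. The spanner sits in the grip as modelled, and the slot is free below it. Lowering.

Emit:
play_rows(increments="0.047 0 0.5 0 -1;0 0 0.6 0 -1;0 0 0.6 0 -1;0 0 0.6 0 -1;0 0 0.3 0 -1;0 0 0 0 -1;0 0 0 0 -1")

```text
time: 20.65
position: [0.4763, 0.2773, 0.082]
ee_rot: [-0.0, 0.991, 0.136, 0.001]
contact_force: [0.2, -0.5, -1.1]
gripper_width: 0.0193
```

Run:
```python
from h import *
plan([.4754,.2769,.0636],15.7)
c=cam('side');g=ray(c,185.2,181.1,.028);e=np.array([np.cos(.274),np.sin(.274)]);d=g[:2]-[.4754,.2769]
print('slot',g,'along',d@e,'lat',d@[-e[1],e[0]])
```

```text
t 20.65 pos [0.4763 0.2773 0.082 ] xang 15.68 tilt [ 1.2e-03  9.0e-04 -1.0e+00] w 0.0193 F [ 0.2 -0.5 -1.1] Tz [-0.01  0.02  0.  ]
shift shares [-0.025  0.004  0.459] turn deg -0.02 share -0.0001
slot [0.4784432 0.2820766 0.028    ] along 0.004330388532360423 lat 0.00416005195437299
```

Run:
```python
from h import *
c=cam('top');P=[ray(c,*cr(x-400,y,143,213),.028) for x,y in((468,28),(735,262))]
g=np.mean(P,0);e=np.array([np.cos(.274),np.sin(.274)]);d=g[:2]-[.4754,.2769]
print('diag',np.linalg.norm(P[0]-P[1]),'(125.3)','block c',g,'along',d@e,'lat',d@[-e[1],e[0]])
cs=cam('side');x,y,a=.4754,.2769,15.7
t0=cv2.imread('pics/top0.png');s10=cv2.imread('pics/s10.png')
pl=[(rect(x,y,.028,a,.11,.06),(255,0,0)),(rect(x,y,.028,a,.08,.013),(0,0,255))]
A=over(t0,c,pl,145,206,44,50,9);B=over(s10,cs,pl,160,162,44,50,9)
cv2.imwrite('pics/c11.png',np.hstack([A,B]))
```

```text
diag 0.12864535870862112 (125.3) block c [0.47599312 0.27832635 0.028     ] along 0.0009569380481026793 lat 0.0012126521712265133
```

View pics/c11.png

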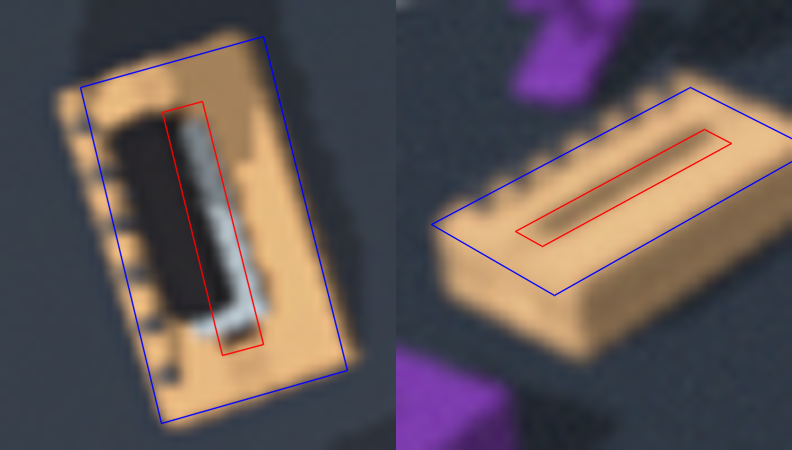

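The model slot and the imaged slot agree to about 1–2 mm, so I'll shift 1 mm sideways and lower the rest.

Emit:
play_rows(increments="0 -0.03 0.1 0 -1;0 0 0.1 0 -1;0 0 0.1 0 -1;0 0 0.08 0 -1;0 0 0 0 -1;0 0 0 0 -1")

```text
time: 21.55
position: [0.4753, 0.278, 0.0659]
ee_rot: [-0.0, 0.991, 0.137, -0.0]
contact_force: [0.6, -0.1, -2.1]
gripper_width: 0.0192
```

Run:
```python
from h import *
plan([.476,.278,.0634],15.7)
```

```text
t 21.55 pos [0.4753 0.278  0.0659] xang 15.7 tilt [-0.  0. -1.] w 0.0192 F [ 0.6 -0.1 -2.1] Tz [-0.07  0.05 -0.01]
shift shares [0.016 0.005 0.062] turn deg -0.0 share -0.0
```

Emit:
play_rows(increments="0 0 0.04 0 -1;0 0 0 0 -1;0 0 0.025 0 -1;0 0 0 0 -1;0 0 0 0 -1")

```text
time: 22.18
position: [0.4753, 0.2781, 0.0633]
ee_rot: [-0.0, 0.991, 0.137, 0.0]
contact_force: [-0.1, 0.3, -2.3]
gripper_width: 0.0193
```

Emit:
play_rows(increments="0 0 0.012 0 -1;0 0 0 0 -1;0 0 0 0 -1")

```text
time: 22.55
position: [0.4753, 0.2781, 0.0632]
ee_rot: [-0.0, 0.991, 0.137, 0.0]
contact_force: [-3.1, -0.8, 5.5]
gripper_width: 0.019
```

Head is on the wood (Fz +5.5 N). Opening in stages.

Emit:
play_rows(increments="0 0 0 0 -0.45;0 0 0 0 -0.4;0 0 0 0 -0.3;0 0 0 0 0;0 0 0 0 0.5;0 0 0 0 0.7;0 0 0 0 0.7;0 0 0 0 0.7")

```text
time: 23.55
position: [0.4753, 0.278, 0.0628]
ee_rot: [-0.0, 0.991, 0.137, 0.0]
contact_force: [0.7, -0.2, 0.3]
gripper_width: 0.0726
```

Emit:
play_rows(increments="0 0 -0.3 0 0.7;0 0 -0.5 0 0.7;0 0 -0.6 0 0.7;0 0 -0.8 0 0.7;0 0 -0.8 0 0.7;0 -0.8 -0.8 0 0.7;0 -0.9 0 0 0.7;0 -0.9 0 0 0.7;0 -0.9 0 0 0.7;0 0 0 0 0.7;0 0 0 0 0.7")

```text
time: 24.92
position: [0.4377, 0.4121, 0.2153]
ee_rot: [0.0, 0.991, 0.136, 0.0]
contact_force: [0.3, -0.6, 0.2]
gripper_width: 0.0727
```

Run:
```python
from h import *
plan([.475,.277,.2],15.7)
c=cam('side','s12.png');t=cam('top','t12.png')
x,y,a=.4754,.278,15.7
b=c['img'][:,:,::-1].copy();ti=t['img'][:,:,::-1].copy()
A=over(ti,t,[],140,203,50,60,8)
B=over(b,c,spanner(x,y,.028,a),158,145,44,60,8)
o=np.zeros((600,760,3),np.uint8);o[:480,:400]=A;o[:480,400:752]=B
cv2.imwrite('pics/c12.png',o[:480])
```

```text
t 24.925 pos [0.4377 0.4121 0.2153] xang 15.69 tilt [ 5.e-04 -5.e-04 -1.e+00] w 0.0727 F [ 0.3 -0.6  0.2] Tz [-0.01 -0.03  0.01]
shift shares [-0.016  3.504  0.384] turn deg -0.01 share -0.0001
```

View pics/c12.png

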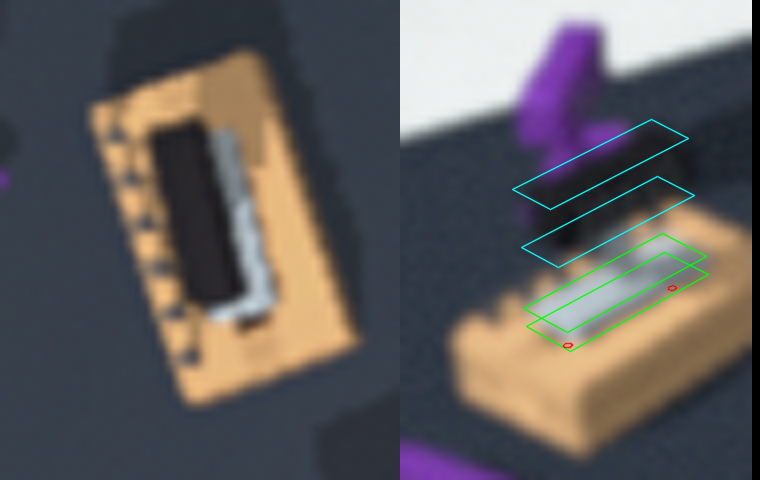

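The spanner stands upright with its head flat on the wood, placed as it was at the start. The gripper is clear.

```bash
python3 -c "
from cell import arm
print(arm.finish_job())"
```

```text
the job is handed in; nothing more can be done
None
```

The ring is turned tight against its stop and the spanner is back in its wooden block. The job was handed in at about 25 s of the 48 s allowed.

**What I did:** I took the black-gripped spanner from the wooden block and seated both pins in the ring's holes, with about 6 mm of pin inside and the head clear of the glass. I turned the ring clockwise by about 73°, relieved the torque, lifted straight out and stood the spanner back in the slot.

**Last checks:**
- **Stop:** the torque jumped from about 0.1 to 1.2 N m at the end of the turn, so the ring is on its stop.
- **Index lines:** in the top picture taken after lifting, the line on the ring and the one on the boss form one continuous stroke.
- **Spanner:** the head touched the wood at +5.5 N before release. The final pictures show it upright and seated much as it stood at the start.
- **Forces:** the force readings between moves stayed below about 7 N.

**What disagreed or was not checked:**
- While turning, the torque sensor showed only about 0.1 N m, less than the 0.25 N m expected. The side camera confirmed the ring was moving, so I went on.
- One side-view estimate put the slot's centre about 4 mm off. The block's corners and the overlay put it at 1–2 mm, and I used that.
- I did not measure the bystanders again at the end, but nothing came near them.

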